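# Nest the trinket pots and lift them out of the soap dish

## Task

I want to take the soap dish away to rinse it: lower the yellow pot (do not drop it) upright into the blue pot standing in the dish until it is fully seated, and let go. Then grip the blue pot by its collar, lift both pots together, level, to about 15 cm above the dresser top, and finish still holding them up there, still and level, for a couple of seconds, without putting them down. Leave the dish where it is, and do not disturb the bowl of pins, compact or earring rack.

Things in the scene. Friction and masses are not known exactly. Their poses are not given: they have to be found in the camera images.
- blue_pot: Larger glazed blue flowerpot-shaped pot, open top, upright in the soap dish (underside 5 mm above the dresser). Foot 36 mm across, widening to 51 mm at 36 mm height, then a straight vertical collar 62 mm across from 36 to 58 mm height (the top); mouth 51 mm inside. 80 to 155 g. Origin: centre of the underside; z along the pot's axis, up.
- yellow_pot: Yellow pot, a size narrower, same shape and height: foot 31 mm, body 46 mm at most, collar 57 mm across from 36 to 58 mm height (top). Upright on the dresser; 80 to 155 g; origin as the blue pot's. Seated in the blue pot, its collar rests on the blue rim: its origin 22 mm above the blue origin, stack 80 mm high, 2 mm play. Fingers reaching below its collar meet the blue rim before it seats.
- soap_dish: White porcelain soap dish, a loose low rectangular tray 130 (x) by 95 (y) by 14 mm high, walls and floor 5 mm thick, about 300 g. Origin: centre of the underside.
- clay_bowl: Round red clay bowl holding black bobby pins, loose, 90 mm across, 36 mm high. Origin: centre of the underside. Leave alone.
- compact: Closed round silver aluminium compact mirror lying flat, loose, 68 mm across, 13 mm high. Origin: centre of the underside. Leave alone.
- earring_rack: Clear acrylic earring rack with two slotted upright panels, fixed, base 70 (x) by 170 (y) mm, 112 mm high. Origin: centre of the underside. Leave alone.

How it is judged:
On the way, in this order (a step that is already met when the one before it is completed fails the run):
1. the yellow pot is fully seated and let go in the blue pot, which stands in the soap dish (horizontal distance between blue_pot and yellow_pot below 0.004 m and z of yellow_pot in the frame of blue_pot between 0.019 and 0.025 m and angle between the z axis of yellow_pot and the z axis of blue_pot, either way round below 0.08 rad and contact force between the fingers and yellow_pot below 0.1 N and contact force between blue_pot and soap_dish above 0.1 N and height (world z) of blue_pot below 0.015 m and angle between blue_pot's own z axis and vertical below 0.1 rad and linear speed of yellow_pot below 0.05 m/s), for 0.2 s.
2. the stack is held by the blue pot, still and level, clear of the dish (horizontal distance between blue_pot and yellow_pot below 0.004 m and z of yellow_pot in the frame of blue_pot between 0.019 and 0.025 m and angle between the z axis of yellow_pot and the z axis of blue_pot, either way round below 0.08 rad and height (world z) of blue_pot above 0.1 m and angle between each of blue_pot, yellow_pot's own z axis and vertical below 0.1 rad and contact force between the fingers and blue_pot above 1 N and contact force between blue_pot and soap_dish below 0.05 N and linear speed of each of blue_pot, yellow_pot below 0.03 m/s and angular speed of blue_pot below 0.2 rad/s), for 0.5 s.
At the end, for the whole second after the job is handed in: Fingers hold the blue pot, underside over 10 cm above the dresser, off the dish; both pots within 0.1 rad of level, under 3 cm/s; yellow seated in blue: axes within 4 mm and 0.08 rad, origin 19 to 25 mm above blue's. Dish, bowl and compact within 3 cm of their starts (all of step 2 and distance of each of soap_dish, clay_bowl, compact from where it was at the start of the episode below 0.03 m and angle between soap_dish's own z axis and vertical below 0.1 rad); the arm keeps its last pose, push and grip.
It fails at once if the soap dish is pushed more than 3 cm (distance of soap_dish from where it was at the start of the episode above 0.03 m).
It fails at once if the clay bowl or the compact is moved more than 3 cm (distance of any of clay_bowl, compact from where it was at the start of the episode above 0.03 m).
It fails at once if the earring rack is struck (over 3 N) (contact force between any of the arm, the fingers and earring_rack above 3 N).
It fails at once if the yellow pot is dropped: in the air, well above its seat, with no finger on it (contact force between the fingers and yellow_pot below 0.01 N and height (world z) of yellow_pot above 0.05 m and z of yellow_pot in the frame of blue_pot above 0.04 m).
It fails at once if a pot is tipped more than 0.5 rad (angle between any of blue_pot, yellow_pot's own z axis and vertical above 0.5 rad).
It also fails if it takes over 54 s, if anything falls off the work surface, if the arm or the gripper's body presses on something with over 40 N, if the wrist force passes 120 N, or if a joint passes its speed limit or range.

## Robot

A 7-joint arm with a two-finger parallel gripper is mounted at the origin on the work surface. World frame = base frame: x ahead of the robot, y to its left, z up, the work surface at z = 0. Lengths are in m, angles in rad, forces in N, time in s.
With the tool pointing down it reaches from about 0.425 to 0.95 m from the base axis. Payload 4.7 kg.
Tool frame: the origin (TCP) lies where the fingers leave the gripper's body, on its centre line; the fingertips stand 70 mm ahead of it and the grasp point (between the pads) lies 51 mm ahead of it (r.tip_extent is the distance from the TCP to the fingertips, in m); z points along the fingers, y is the line along which they close (so a half turn about z gives the same grasp; the last joint's range is limited). The gripper opens to 87 mm and grips with 3 to 60 N. Pads are 19 mm wide; open, the fingers measure 117 mm over their backs; the gripper's body (75 mm by 190 mm) begins 51 mm behind the grasp point.
Start: joints at [1.111, 0.469, -0.049, 1.532, 0.024, 1.141, -0.082], TCP at [0.282, -0.613, 0.292] pointing down, gripper open.
Joint ranges: [-2.59, 2.59], [-0.33, 1.99], [-1.39, 1.29], [0.1, 2.45], [-1.04, 4.18], [0.21, 1.99], [-2.66, 2.66]. Speed limits (rad/s): [2.57, 2.57, 3.14, 3.14, 3.14, 3.14, 3.14].

## Interface

Orientations are given as a unit quaternion [x, y, z, w].
In Python, from cell import r gives the robot as it stands.
- The arm moves only by the tool shift_gripper, called after "Emit:" as a command line: name --argument value ..., lists and objects as JSON in quotes. Schema: {"type":"object","properties":{"rows":{"type":"object","properties":{"tx":{"type":"array","items":{"type":"number"},"minItems":1,"maxItems":20},"ty":{"type":"array","items":{"type":"number"},"minItems":1,"maxItems":20},"tz":{"type":"array","items":{"type":"number"},"minItems":1,"maxItems":20},"ax":{"type":"array","items":{"type":"number"},"minItems":1,"maxItems":20},"ay":{"type":"array","items":{"type":"number"},"minItems":1,"maxItems":20},"az":{"type":"array","items":{"type":"number"},"minItems":1,"maxItems":20}},"additionalProperties":false,"required":["tx","ty","tz","ax","ay","az"]},"jaw":{"type":"number"},"squeeze":{"type":"number"},"only":{"type":"string"},"quiet":{"type":"boolean"},"lines":{"type":"string"}},"required":["rows"],"additionalProperties":false}. rows is an object with one list for each field, all of the same length, 1 to 20, a row being the entries at one place: tx, ty, tz (the shift in units of 5 mm), ax, ay, az (a rotation vector in units of 0.25 rad); each row shifts and turns the commanded pose from where the row before left it, along the tool's axes as they then stand; what a row does not reach is not made up. A row lasts 1/12 s, in which the tool goes at most 0.0417 m and 0.125 rad, less where a joint would pass 70% of its speed; a pose out of reach is approached as far as the arm can. jaw is the finger opening in m, set as the call begins (left out keeps the last). The fingers move at their own pace and stop on an object; squeeze is the grip in N (left out, the last holds). Time passes only in rows, so rows that do not move let the fingers close. The tool returns the time, the measured TCP pose, the force, the opening and the grip force at its end. only (a regular expression) keeps the lines of the reply that match it, lines (a string "A,B") keeps lines A to B, and quiet returns only ok. Input that does not fit is refused with a message, and nothing moves.
- r.sense(): the state, without advancing time (a new reading comes with each control period).
- r.snapshot(name): name is "side" or "top" or "wrist"; returns a dict with "frame" (420x560x3 uint8, red, green, blue), "vertical_fov" (degrees; the focal length in pixels is half the picture's height over the tangent of half this angle, whatever the lens; pixels are square), "cx", "cy" (the principal point, pixels), "rvec" (rotation vector, rad) and "tvec" (3), from world to camera coordinates, as OpenCV has them; the wrist camera has in their place "hand_eye" (4x4, takes a point from camera to tool coordinates, whose origin is the TCP and whose axes are the flange's). Camera axes: x right, y down, z forward; pixel columns grow to the right and rows downward; lengths in m; the calibration is good to about 2 mm. A picture is of the moment at which its call begins: read the wrist's pose just before it. There is no depth.
- r.hand_in(): hands the job in; it is judged then, once.
The state is a dict: "time": time; "joint_positions": joint angles; "qd": joint speeds; "tau": joint torques, N m; "position": TCP position; "ee_rot": TCP orientation; "contact_force": force on the tool from outside, world axes, zero at the start; "ft_torque": the same for the moment, N m; "gripper_width": finger opening in m; "finger_force": force on a finger pad.
Only numpy, scipy, OpenCV 4.12 (cv2) and the standard library are available. Lean on these libraries where they do the work, as an engineer would, in place of code of your own. Each camera call takes 0.05 s, during which the arm holds its last target. There are 200 camera calls.

## Working session

There is one attempt and no reset: what is moved stays moved. The work goes in short steps, Python scripts to look and compute and a tool call to move; the robot and the scene stay as the last step left them, time stands still between calls to the robot, and variables do not carry over. Pictures are saved under pics/ and viewed, at most 10 in all, crops included, and the job is handed in when it is done.

```bash
ls; mkdir -p pics
```

Run:
```python
from cell import r
import cv2
s=r.sense();print(s)
for n in("side","top"):
    d=r.snapshot(n);cv2.imwrite(f"pics/{n}0.png",d["frame"][:,:,::-1]);print({k:v for k,v in d.items() if k!="frame"})
```

```text
cell.py
pics
{'time': 0.0, 'joint_positions': array([ 1.11109776,  0.46945594, -0.04860052,  1.5337063 ,  0.02412981,
        1.141032  , -0.08231795]), 'qd': array([-0.00053974,  0.00202736,  0.00138604,  0.00085382,  0.00124304,
       -0.00276598, -0.00024495]), 'tau': array([ 1.52066229e-05, -5.07968724e+01, -8.06219084e-02, -2.36154056e+01,
       -6.13219477e-02,  3.78994946e-02,  1.82603226e-04]), 'position': array([ 0.28168754, -0.61288777,  0.29118433]), 'ee_rot': array([ 9.76887281e-01,  2.13752718e-01, -2.64216102e-04, -9.72134213e-04]), 'contact_force': array([-0.55294731,  0.10925269, -0.20994492]), 'ft_torque': array([-0.01304856, -0.00428241,  0.06193717]), 'finger_force': 0.0, 'gripper_width': 0.0869064288083335}
{'vertical_fov': 49.030937687788345, 'cx': 286.12422183118656, 'cy': 214.74239998473882, 'rvec': array([ 0.46887584, -2.82868795,  1.02620373]), 'tvec': array([0.58607513, 0.19579177, 0.9359633 ])}
{'vertical_fov': 57.36126136491487, 'cx': 281.7966259958222, 'cy': 207.41600356143272, 'rvec': array([ 2.20542851, -2.19356803,  0.12799863]), 'tvec': array([-0.01943415,  0.58347454,  0.74054774])}
```
View pics/side0.png

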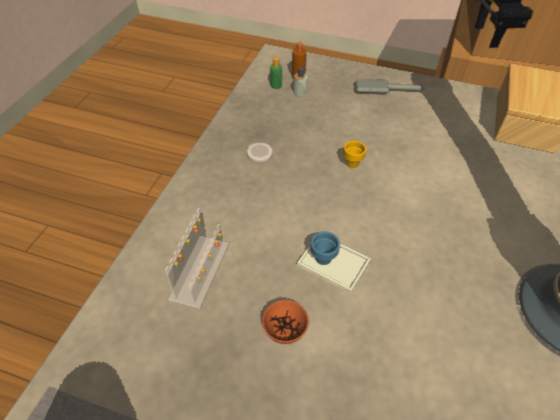

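View pics/top0.png

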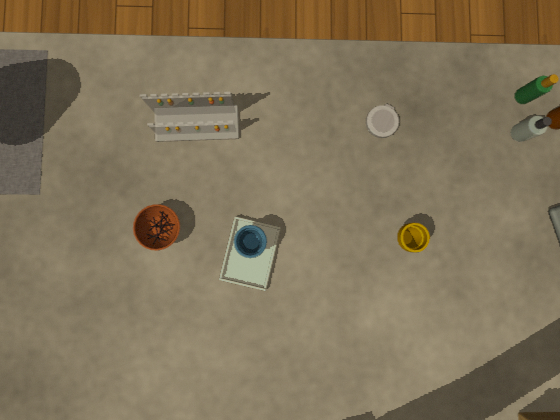

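The side view shows the blue pot at (325,248) in the dish and the yellow at (354,153). In the top view the blue rim is at about (251,240) and the yellow at (414,237), with the rack at (195,117), bowl at (157,227) and compact at (383,121). There's free space around both pots.

Create h.py:
```python
import numpy as np,cv2
from scipy.spatial.transform import Rotation as R
def cam(d,pose=None):
    h=d["frame"].shape[0];f=h/2/np.tan(np.radians(d["vertical_fov"])/2)
    if "hand_eye" in d:
        T=np.eye(4);T[:3,:3]=R.from_quat(pose["ee_rot"]).as_matrix();T[:3,3]=pose["position"]
        M=T@np.array(d["hand_eye"]);return f,d["cx"],d["cy"],M[:3,:3],M[:3,3]
    Rw=cv2.Rodrigues(np.array(d["rvec"]))[0];return f,d["cx"],d["cy"],Rw.T,-Rw.T@np.array(d["tvec"])
def cast(c,uv,z):
    f,cx,cy,Rm,o=c;uv=np.atleast_2d(uv).astype(float)
    v=np.c_[(uv[:,0]-cx)/f,(uv[:,1]-cy)/f,np.ones(len(uv))]@Rm.T
    return o+v*((z-o[2])/v[:,2])[:,None]
def mask(img,col):
    hsv=cv2.cvtColor(img,cv2.COLOR_RGB2HSV)
    lo,hi={"blue":((95,80,20),(115,255,255)),"yellow":((19,150,40),(32,255,255)),"dish":((30,15,150),(60,60,255))}[col]
    m=cv2.inRange(hsv,lo,hi)
    m=cv2.morphologyEx(m,cv2.MORPH_CLOSE,np.ones((3,3)))
    return m
def blob(img,col,near=None):
    cs=[c for c in cv2.findContours(mask(img,col),cv2.RETR_EXTERNAL,cv2.CHAIN_APPROX_NONE)[0] if cv2.contourArea(c)>100]
    if near is None: return max(cs,key=cv2.contourArea)[:,0]
    return min(cs,key=lambda c:np.hypot(*(c[:,0].mean(0)-near)))[:,0]
def circ(P):
    A=np.c_[2*P[:,:2],np.ones(len(P))];s=np.linalg.lstsq(A,(P[:,:2]**2).sum(1),rcond=None)[0]
    return s[:2],np.sqrt(s[2]+s[:2]@s[:2])
```

Run:
```python
from cell import r
from h import *
near={"side":{"blue":(325,248),"yellow":(354,153)},"top":{"blue":(251,240),"yellow":(414,237)}}
for n in near:
    d=r.snapshot(n);c=cam(d);print(n,"cam",c[4].round(3))
    for col,z in(("blue",.063),("yellow",.058)):
        b=blob(d["frame"],col,near[n][col]);P=cast(c,b,z)
        # rim's far half: the part of outline farthest from camera nadir is the rim itself
        ctr=P.mean(0);away=(ctr-c[4])[:2];away/=np.linalg.norm(away)
        for k in range(3):
            q=P[(P[:,:2]-ctr[:2])@away>-0.005]
            cc,rad=circ(q);ctr=np.r_[cc,z]
        print(col,"n",len(b),"bbox",b.min(0),b.max(0),"circ",cc.round(4),"dia",round(2*rad*1000,1),"span",np.ptp(P,0).round(3))
    if n=="top":
        b=blob(d["frame"],"dish",(250,255));P=cast(c,b,.014);print("dish",cv2.minAreaRect(P[:,:2].astype(np.float32)))
```

```text
side cam [0.425 0.615 0.836]
blue n 80 bbox [311 233] [338 263] circ [0.5184 0.0482] dia 56.1 span [0.057 0.079 0.   ]
yellow n 70 bbox [343 140] [366 167] circ [ 0.5267 -0.2662] dia 54.4 span [0.056 0.099 0.   ]
top cam [0.524 0.013 0.784]
blue n 88 bbox [235 225] [265 257] circ [0.5174 0.0441] dia 57.9 span [0.06  0.056 0.   ]
yellow n 88 bbox [398 223] [429 252] circ [ 0.5259 -0.2701] dia 54.7 span [0.055 0.06  0.   ]
dish ((0.4926433861255646, 0.04781853035092354), (0.0933336392045021, 0.12731488049030304), 76.87448120117188)
```

Careful with the scale: shifts go in units of 5 mm and turns go in units of 0.25 rad. That gives: 0.0304 m is 6.08, -0.0176 m is -3.52.

Emit:
shift_gripper --rows '{"tx":[6.08, 6.08, 6.08, 6.08, 6.08, 6.08, 6.08, 6.08, 6.08, 6.08, 6.08, 6.08, 0, 0, 0], "ty":[-3.52, -3.52, -3.52, -3.52, -3.52, -3.52, -3.52, -3.52, -3.52, -3.52, -3.52, -3.52, 0, 0, 0], "tz":[0, 0, 0, 0, 0, 0, 0, 0, 0, 0, 0, 0, 0, 0, 0], "ax":[0, 0, 0, 0, 0, 0, 0, 0, 0, 0, 0, 0, 0, 0, 0], "ay":[0, 0, 0, 0, 0, 0, 0, 0, 0, 0, 0, 0, 0, 0, 0], "az":[0, 0, 0, 0, 0, 0, 0, 0, 0, 0, 0, 0, 0, 0, 0]}' --jaw 0.087 --squeeze 5

```text
time: 1.45
position: [0.5248, -0.2695, 0.292]
ee_rot: [0.977, 0.214, -0.0, 0.0]
contact_force: [-0.3, -0.6, 0.4]
gripper_width: 0.0874
finger_force: 0.0
```

Run:
```python
from cell import r
from h import *
s=r.sense();d=r.snapshot("wrist");print(d["hand_eye"],s["position"],s["joint_positions"],s["ee_rot"]);cv2.imwrite("pics/w1.png",d["frame"][:,:,::-1])
c=cam(d,s);b=blob(d["frame"],"yellow");print(c[4],b.min(0),b.max(0));
```

```text
[[-7.49892114e-04 -9.68346314e-01 -2.49609404e-01  6.76702490e-02]
 [ 9.99999359e-01 -5.14379778e-04 -1.00875154e-03 -5.31498744e-04]
 [ 8.48426808e-04 -2.49610000e-01  9.68346079e-01 -9.31197314e-02]
 [ 0.00000000e+00  0.00000000e+00  0.00000000e+00  1.00000000e+00]] [ 0.52483263 -0.26949055  0.29202117] [ 0.55808202  0.33992965 -0.19971116  1.73412151  0.07610605  1.07557926
 -0.80680622] [ 9.76898658e-01  2.13702575e-01 -4.42362237e-04  1.59271773e-04]
[ 0.58617424 -0.24070656  0.3850777 ] [252 161] [308 216]
```

View pics/w1.png

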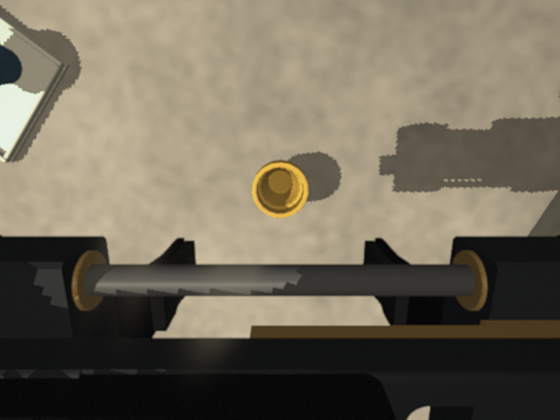

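The yellow pot's rim is at (280,189), centred between the fingers, whose tips are near columns 185 and 375. I'll measure it from here.

Create wm.py:
```python
from cell import r
from h import *
import sys
col,z=sys.argv[1],float(sys.argv[2])
s=r.sense();d=r.snapshot("wrist");c=cam(d,s);b=blob(d["frame"],col);P=cast(c,b,z)
ctr=P.mean(0);away=(ctr-c[4])[:2];away/=np.linalg.norm(away)
for k in range(4):
    cc,rad=circ(P[(P[:,:2]-ctr[:2])@away>-0.005]);ctr=np.r_[cc,z]
Rm=R.from_quat(s["ee_rot"]).as_matrix()
print("f",c[0],"all-circ",[np.round(v,4) for v in circ(P)],"half",cc.round(4),"dia",2*rad,"tool-frame offset",(Rm.T@(ctr-s["position"])).round(4))
```

```bash
python3 wm.py yellow .058
```

```text
f 335.5049980278217 all-circ [array([ 0.5276, -0.2682]), np.float64(0.0276)] half [ 0.5271 -0.2684] dia 0.05466149541891591 tool-frame offset [ 0.0035 -0.0006  0.234 ]
```

Emit:
shift_gripper --rows '{"tx":[0.6, 0, 0, 0, 0, 0, 0, 0, 0, 0, 0, 0], "ty":[0, 0, 0, 0, 0, 0, 0, 0, 0, 0, 0, 0], "tz":[6, 6, 6, 6, 4, 3, 3, 2.7, 0, 0, 0, 0], "ax":[0, 0, 0, 0, 0, 0, 0, 0, 0, 0, 0, 0], "ay":[0, 0, 0, 0, 0, 0, 0, 0, 0, 0, 0, 0], "az":[0, 0, 0, 0, 0, 0, 0, 0, 0, 0, 0, 0]}'

```text
time: 2.55
position: [0.5284, -0.2686, 0.1099]
ee_rot: [0.977, 0.213, 0.001, 0.001]
contact_force: [-0.5, 0.4, 0.4]
gripper_width: 0.0871
finger_force: 0.0
```

```bash
python3 wm.py yellow .058
```

```text
f 335.5049980278217 all-circ [array([ 0.5397, -0.2636]), np.float64(0.0192)] half [ 0.5411 -0.2628] dia 0.039277905478771614 tool-frame offset [ 0.0138 -0.      0.052 ]
```

Emit:
shift_gripper --rows '{"tx":[0, 0, 0, 0, 0, 0, 0, 0, 0, 0], "ty":[0, 0, 0, 0, 0, 0, 0, 0, 0, 0], "tz":[0, 0, 0, 0, 0, 0, 0, 0, 0, 0], "ax":[0, 0, 0, 0, 0, 0, 0, 0, 0, 0], "ay":[0, 0, 0, 0, 0, 0, 0, 0, 0, 0], "az":[0, 0, 0, 0, 0, 0, 0, 0, 0, 0]}' --jaw 0.04 --squeeze 10

```text
time: 3.43
position: [0.528, -0.268, 0.1089]
ee_rot: [0.977, 0.214, 0.0, 0.0]
contact_force: [0.7, -0.8, 1.1]
gripper_width: 0.0576
finger_force: 10.0
```

Emit:
shift_gripper --rows '{"tx":[0, 0, 0, 0, 0, 0.4, 1, 1, 1, 1, 1, 1, 1, 1, 1, 0.6, 0, 0, 0], "ty":[0, 0, 0, 0, 0, -2.14, -5.56, -5.56, -5.56, -5.56, -5.56, -5.56, -5.56, -5.56, -5.56, -5.56, 0, 0, 0], "tz":[-1, -3, -6, -6, -6, 0, 0, 0, 0, 0, 0, 0, 0, 0, 0, 0, 0, 0, 0], "ax":[0, 0, 0, 0, 0, 0, 0, 0, 0, 0, 0, 0, 0, 0, 0, 0, 0, 0, 0], "ay":[0, 0, 0, 0, 0, 0, 0, 0, 0, 0, 0, 0, 0, 0, 0, 0, 0, 0, 0], "az":[0, 0, 0, 0, 0, 0, 0, 0, 0, 0, 0, 0, 0, 0, 0, 0, 0, 0, 0]}' --squeeze 15

```text
time: 5.02
position: [0.4525, 0.015, 0.2185]
ee_rot: [0.977, 0.214, -0.0, 0.0]
contact_force: [0.0, -0.2, -2.1]
gripper_width: 0.0574
finger_force: 15.0
```

```bash
python3 wm.py blue .063
```

Run:
```python
from cell import r
from h import *
a=r.snapshot("wrist")["frame"];b=r.snapshot("side")["frame"]
b=cv2.resize(b[150:310,220:430],None,fx=2.6,fy=2.6)
a=cv2.resize(a,None,fx=.43*1.0*416/180.6/ (416/180.6)*2.3*.43/.43*.43/.43 ,fy=1.0) if 0 else a
cv2.imwrite("pics/w2.png",a[:,:,::-1]);cv2.imwrite("pics/s2.png",b[:,:,::-1])
```

```text
f 335.5049980278217 all-circ [array([0.5182, 0.0457]), np.float64(0.0294)] half [0.5181 0.0456] dia 0.05902771156818608 tool-frame offset [ 0.0726 -0.0005  0.1554]
```

View pics/w2.png

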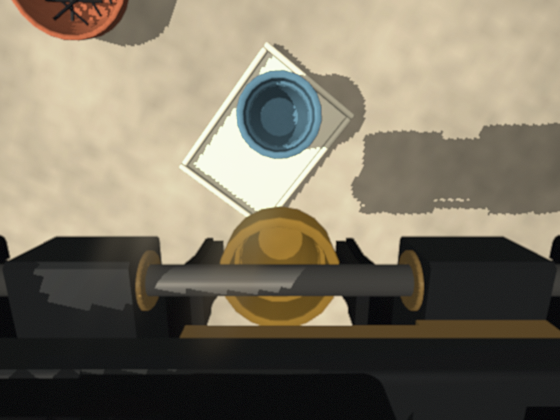

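View pics/s2.png

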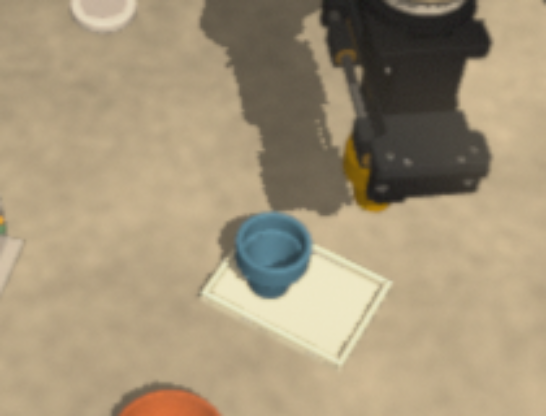

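The blue rim is at (279,114). In hand, the yellow rim spans about columns 221–339 with its far edge at row 207. Next I'll check where it sits relative to the TCP and how level it is.

Run:
```python
from cell import r
from h import *
s=r.sense();d=r.snapshot("wrist");c=cam(d,s);Rm=R.from_quat(s["ee_rot"]).as_matrix()
z=s["position"][2]-.1089+.058
m=mask(d["frame"],"yellow");ys,xs=np.where(m[:262,205:355]>0)
q=[(205+x,ys[xs==x].min()-.5) for x in range(25,130,3)if (xs==x).any()]
P=(cast(c,q,z)-s["position"])@Rm
cc,rad=circ(P[:,:2]);print(z,"yellow centre in tool",cc,2*rad, "known-r centre x:",np.median(P[:,0]-np.sqrt(np.clip(.0285**2-P[:,1]**2,0,1))));print(P[::5].round(4))
```

```text
0.1676563267778779 yellow centre in tool [0.00994948 0.00205297] 0.04046756325079198 known-r centre x: 0.0004912191775975384
[[ 0.0153 -0.023   0.0509]
 [ 0.0252 -0.0079  0.0509]
 [ 0.0312 -0.0012  0.0509]
 [ 0.0303  0.0055  0.0509]
 [ 0.0275  0.0122  0.0509]
 [ 0.0215  0.019   0.0509]]
```

To row units: -0.0005 m is -0.1, 0.02 m is 4.

Emit:
shift_gripper --rows '{"tx":[2, 4, 4, 3, 1.32, 0, 0, 0, 0, 0, 0, 0, 0, 0, 0], "ty":[0, 0, -0.1, 0, 0, 0, 0, 0, 0, 0, 0, 0, 0, 0, 0], "tz":[0, 0, 0, 0, 0, 0, 0, 3, 3, 3, 2, 2, 0, 0, 0], "ax":[0, 0, 0, 0, 0, 0, 0, 0, 0, 0, 0, 0, 0, 0, 0], "ay":[0, 0, 0, 0, 0, 0, 0, 0, 0, 0, 0, 0, 0, 0, 0], "az":[0, 0, 0, 0, 0, 0, 0, 0, 0, 0, 0, 0, 0, 0, 0]}'

```text
time: 6.47
position: [0.518, 0.0458, 0.1543]
ee_rot: [0.977, 0.214, 0.001, 0.0]
contact_force: [0.4, 1.0, -1.7]
gripper_width: 0.0575
finger_force: 15.0
```

Emit:
shift_gripper --rows '{"tx":[0, 0, 0, 0, 0, 0], "ty":[0, 0, 0, 0, 0, 0], "tz":[0.8, 0.8, 0.6, 0.6, 0, 0], "ax":[0, 0, 0, 0, 0, 0], "ay":[0, 0, 0, 0, 0, 0], "az":[0, 0, 0, 0, 0, 0]}'

```text
time: 6.97
position: [0.5175, 0.0457, 0.1395]
ee_rot: [0.977, 0.214, -0.0, -0.0]
contact_force: [-0.4, 0.0, -1.3]
gripper_width: 0.0573
finger_force: 15.0
```

Run:
```python
from cell import r
from h import *
a=r.snapshot("wrist")["frame"];cv2.imwrite("pics/w3.png",a[:,:,::-1])
print(r.sense()["contact_force"])
```

```text
[-0.38045122 -0.43254116 -1.40174485]
```

View pics/w3.png

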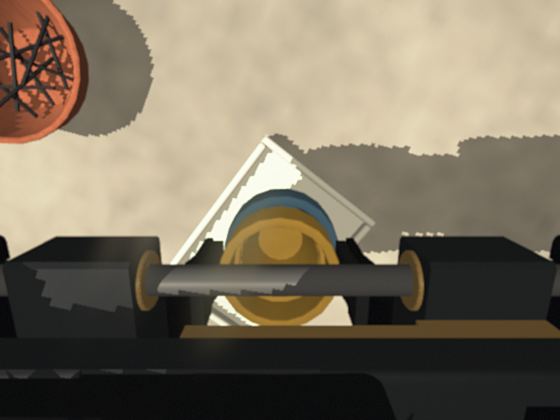

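The yellow pot (279,265) is centred in the blue one, whose rim shows at (281,200). There's no side force, and it's about 3.5 mm above its seat. I'll lower it in small steps.

To row units: 0.002 m is 0.4.

Emit:
shift_gripper --rows '{"tx":[0, 0, 0], "ty":[0, 0, 0], "tz":[0.4, 0, 0], "ax":[0, 0, 0], "ay":[0, 0, 0], "az":[0, 0, 0]}'

```text
time: 7.27
position: [0.5176, 0.0457, 0.1377]
ee_rot: [0.977, 0.214, -0.0, 0.0]
contact_force: [-1.1, 0.1, -1.7]
gripper_width: 0.0576
finger_force: 15.0
```

Emit:
shift_gripper --rows '{"tx":[0, 0, 0], "ty":[0, 0, 0], "tz":[0.2, 0, 0], "ax":[0, 0, 0], "ay":[0, 0, 0], "az":[0, 0, 0]}'

```text
time: 7.52
position: [0.5176, 0.0457, 0.1367]
ee_rot: [0.977, 0.214, -0.0, 0.0]
contact_force: [-0.2, 0.2, -1.3]
gripper_width: 0.0573
finger_force: 15.0
```

Emit:
shift_gripper --rows '{"tx":[0, 0, 0], "ty":[0, 0, 0], "tz":[0.2, 0, 0], "ax":[0, 0, 0], "ay":[0, 0, 0], "az":[0, 0, 0]}'

```text
time: 7.77
position: [0.5178, 0.0459, 0.1359]
ee_rot: [0.977, 0.214, 0.0, 0.0]
contact_force: [-0.1, -0.5, 0.4]
gripper_width: 0.0573
finger_force: 15.0
```

Emit:
shift_gripper --rows '{"tx":[0, 0, 0], "ty":[0, 0, 0], "tz":[0.14, 0, 0], "ax":[0, 0, 0], "ay":[0, 0, 0], "az":[0, 0, 0]}'

```text
time: 8.02
position: [0.5179, 0.0462, 0.1358]
ee_rot: [0.977, 0.214, 0.0, -0.0]
contact_force: [-1.0, 0.6, 4.8]
gripper_width: 0.0575
finger_force: 15.0
```

Emit:
shift_gripper --rows '{"tx":[0, 0, 0, 0, 0, 0, 0, 0], "ty":[0, 0, 0, 0, 0, 0, 0, 0], "tz":[0, 0, 0, 0, 0, 0, 0, 0], "ax":[0, 0, 0, 0, 0, 0, 0, 0], "ay":[0, 0, 0, 0, 0, 0, 0, 0], "az":[0, 0, 0, 0, 0, 0, 0, 0]}' --jaw 0.087

```text
time: 8.68
position: [0.5177, 0.0457, 0.135]
ee_rot: [0.977, 0.214, 0.0, 0.0]
contact_force: [0.2, -0.3, 0.2]
gripper_width: 0.0864
finger_force: 0.0
```

To row units: -0.03 m is -6, -0.025 m is -5.

Emit:
shift_gripper --rows '{"tx":[0, 0, 0, 0, -6, 0, 0, 0], "ty":[0, 0, 0, 0, 0, 0, 0, 0], "tz":[-2, -5, -6, -6, -4, 0, 0, 0], "ax":[0, 0, 0, 0, 0, 0, 0, 0], "ay":[0, 0, 0, 0, 0, 0, 0, 0], "az":[0, 0, 0, 0, 0, 0, 0, 0]}'

```text
time: 9.35
position: [0.4903, 0.0332, 0.2503]
ee_rot: [0.977, 0.214, 0.0, 0.0]
contact_force: [0.2, 0.8, 0.1]
gripper_width: 0.0868
finger_force: 0.0
```

```bash
python3 wm.py yellow .085;python3 wm.py blue .063
```

Run:
```python
from cell import r
from h import *
a=r.snapshot("wrist")["frame"];b=cv2.resize(r.snapshot("side")["frame"][200:300,270:400],None,fx=3,fy=3)
o=np.zeros((420,560+390,3),np.uint8);o[:,:560]=a;o[:300,560:]=b
cv2.imwrite("pics/ws4.png",o[:,150:,::-1])
```

```text
f 335.5049980278217 all-circ [array([0.5169, 0.0458]), np.float64(0.0273)] half [0.5166 0.0457] dia 0.05424898663038872 tool-frame offset [ 0.029  -0.0005  0.1653]
f 335.5049980278217 all-circ [array([0.5175, 0.0456]), np.float64(0.0293)] half [0.538  0.0267] dia 0.00581061041558966 tool-frame offset [0.0405 0.026  0.1867]
```

View pics/ws4.png

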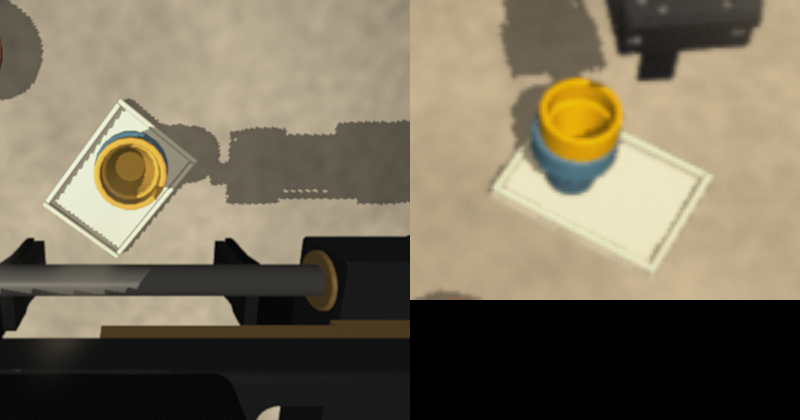

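The yellow pot sits level with its rim at (130,172) in the left half, its collar resting on the blue rim, axes matching within about 1 mm. The dish hasn't moved. Next I'll grip the blue collar.

Emit:
shift_gripper --rows '{"tx":[3, 3.02, 0, 0, 0, 0, 0, 0, 0, 0, 0, 0], "ty":[0, 0, 0, 0, 0, 0, 0, 0, 0, 0, 0, 0], "tz":[0, 0, 6, 6, 6, 4, 3, 2.26, 2, 0, 0, 0], "ax":[0, 0, 0, 0, 0, 0, 0, 0, 0, 0, 0, 0], "ay":[0, 0, 0, 0, 0, 0, 0, 0, 0, 0, 0, 0], "az":[0, 0, 0, 0, 0, 0, 0, 0, 0, 0, 0, 0]}'

```text
time: 10.55
position: [0.5184, 0.046, 0.1045]
ee_rot: [0.977, 0.214, 0.001, 0.0]
contact_force: [-0.1, -0.5, -0.2]
gripper_width: 0.087
finger_force: 0.0
```

Emit:
shift_gripper --rows '{"tx":[0, 0, 0, 0, 0, 0, 0, 0, 0, 0], "ty":[0, 0, 0, 0, 0, 0, 0, 0, 0, 0], "tz":[0, 0, 0, 0, 0, 0, 0, 0, 0, 0], "ax":[0, 0, 0, 0, 0, 0, 0, 0, 0, 0], "ay":[0, 0, 0, 0, 0, 0, 0, 0, 0, 0], "az":[0, 0, 0, 0, 0, 0, 0, 0, 0, 0]}' --jaw 0.045 --squeeze 25

```text
time: 11.38
position: [0.5181, 0.0455, 0.1041]
ee_rot: [0.977, 0.214, 0.0, 0.0]
contact_force: [0.0, -1.5, 5.1]
gripper_width: 0.0621
finger_force: 25.0
```

Emit:
shift_gripper --rows '{"tx":[0, 0, 0, 0, 0, 0, 0, 0, 0, 0, 0, 0, 0, 0, 0, 0, 0, 0], "ty":[0, 0, 0, 0, 0, 0, 0, 0, 0, 0, 0, 0, 0, 0, 0, 0, 0, 0], "tz":[-0.4, -0.8, -1.4, -2, -2.4, -2.4, -2.8, -2.8, -2.8, -2.8, -2.4, -2.4, -1.8, -1.2, -0.6, 0, 0, 0], "ax":[0, 0, 0, 0, 0, 0, 0, 0, 0, 0, 0, 0, 0, 0, 0, 0, 0, 0], "ay":[0, 0, 0, 0, 0, 0, 0, 0, 0, 0, 0, 0, 0, 0, 0, 0, 0, 0], "az":[0, 0, 0, 0, 0, 0, 0, 0, 0, 0, 0, 0, 0, 0, 0, 0, 0, 0]}'

```text
time: 12.88
position: [0.5173, 0.0457, 0.2481]
ee_rot: [0.977, 0.214, -0.001, -0.0]
contact_force: [0.1, 0.0, -1.6]
gripper_width: 0.0617
finger_force: 25.0
```

Emit:
shift_gripper --rows '{"tx":[0, 0, 0, 0, 0, 0, 0, 0, 0, 0, 0, 0, 0, 0, 0, 0, 0, 0, 0, 0], "ty":[0, 0, 0, 0, 0, 0, 0, 0, 0, 0, 0, 0, 0, 0, 0, 0, 0, 0, 0, 0], "tz":[0, 0, 0, 0, 0, 0, 0, 0, 0, 0, 0, 0, 0, 0, 0, 0, 0, 0, 0, 0], "ax":[0, 0, 0, 0, 0, 0, 0, 0, 0, 0, 0, 0, 0, 0, 0, 0, 0, 0, 0, 0], "ay":[0, 0, 0, 0, 0, 0, 0, 0, 0, 0, 0, 0, 0, 0, 0, 0, 0, 0, 0, 0], "az":[0, 0, 0, 0, 0, 0, 0, 0, 0, 0, 0, 0, 0, 0, 0, 0, 0, 0, 0, 0]}'

```text
time: 14.55
position: [0.5177, 0.0458, 0.2488]
ee_rot: [0.977, 0.214, 0.0, 0.0]
contact_force: [0.6, 0.1, -2.5]
gripper_width: 0.0617
finger_force: 25.0
```

Run:
```python
from cell import r
from h import *
a=r.snapshot("wrist")["frame"];b=cv2.resize(r.snapshot("side")["frame"][170:300,260:390],None,fx=3,fy=3)
o=np.zeros((420,560+390,3),np.uint8);o[:,:560]=a;o[:390,560:]=b
cv2.imwrite("pics/ws5.png",o[:,150:,::-1])
```

```text
(no output)
```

View pics/ws5.png

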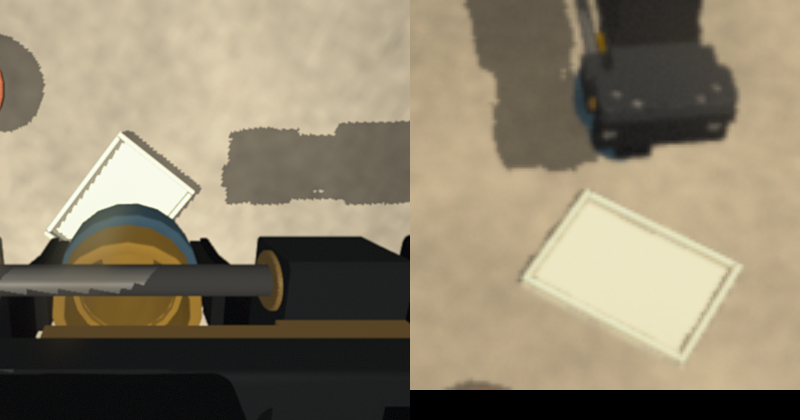

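Both pots are in the gripper, with the blue rim at (130,212) and the yellow nested centrally at (128,280). The dish is empty and hasn't moved. The wrist carries about 2.5 N and the arm is still, with the underside at about 0.15 m.

Emit:
shift_gripper --rows '{"tx":[0, 0, 0, 0, 0, 0], "ty":[0, 0, 0, 0, 0, 0], "tz":[0, 0, 0, 0, 0, 0], "ax":[0, 0, 0, 0, 0, 0], "ay":[0, 0, 0, 0, 0, 0], "az":[0, 0, 0, 0, 0, 0]}'

```text
time: 15.15
position: [0.5177, 0.0458, 0.2487]
ee_rot: [0.977, 0.214, 0.0, 0.0]
contact_force: [0.5, -0.3, -2.5]
gripper_width: 0.0617
finger_force: 25.0
```

```bash
python3 -c "
from cell import r
print(r.hand_in())"
```

```text
the job is handed in; nothing more can be done
None
```

I seated the yellow pot in the blue one, lifted both by the blue collar to about 15 cm, held them still and handed the job in at 15 s; the dish looked unmoved in the last pictures, but the hand-in returned no verdict.

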